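# Step a board under the pointer, then hold the contact slide at its mark

### The arm

A 6-joint arm with a two-finger parallel gripper is mounted at the origin on a cart in front of the work surface, level with it; the furniture and walls round the work are solid. World frame = base frame: x ahead of the robot, y to its left, z up, the work surface at z = 0. Lengths are in m, angles in rad, forces in N, time in s.
With the tool pointing down it reaches from about 0.4 to 0.825 m from the base axis. Payload 7 kg.
Tool frame: the origin (TCP) lies between the finger pads; the fingertips stand 8 mm ahead of it and the grasp point (between the pads) lies 11 mm behind it (arm.finger_overhang is the distance from the TCP to the fingertips, in m); z points along the fingers, y is the line along which they close (so a half turn about z gives the same grasp; the last joint's range is limited). The gripper opens to 88 mm and grips with 3 to 60 N. Pads are 19 mm wide; open, the fingers measure 130 mm over their backs; the gripper's body (78 mm by 193 mm) begins 47 mm behind the grasp point.
Start: joints at [1.429, 0.359, 0.012, 0, -1.224, -0.288], TCP at [0.281, 0.614, 0.235] pointing down, gripper open.
Joint ranges: [-3.07, 3.07], [-1.43, 2.12], [-1.02, 1.25], [-3.03, 1.67], [-3.05, -0], [-3.03, 3.03]. Speed limits (rad/s): [2.39, 2.39, 3.01, 3.14, 3.14, 3.14].

### API

Orientations are given as [roll, pitch, yaw] about the fixed x, y, z axes, in that order (R = Rz(yaw) Ry(pitch) Rx(roll)).
In Python, from station import arm gives the robot as it stands.
- The arm moves only by the tool move_arm, never from a script. Its argument "rows" is text: rows parted by semicolons, each of 7 numbers parted by spaces: the turn, a rotation vector about the tool's x, y, z in degrees, then the shift along the tool's x, y, z in m, then the finger opening in m, from 0 to 0.0876. A call has 1 to 8 rows; each row shifts and turns the commanded pose from where the row before left it, along the tool's axes as they then stand; what a row does not reach is not made up. A row lasts 1/8 s, in which the tool goes at most 62.5 mm and 10.7 degrees, less where a joint would pass 70% of its speed; a pose out of reach is approached as far as the arm can. A call is refused whole if a number of a shift passes 0.0625 or a number of a turn 10.7, either way. A call with a gripper value outside its range is refused whole. The fingers move at their own pace and stop on an object; "squeeze" is the grip in N (left out, the last holds). Time passes only in rows, so rows that do not move let the fingers close. It gives the time, the measured TCP pose, the force, the opening and the grip force at its end, in the units of the state.
- arm.get_state(): the state, without advancing time (a new reading comes with each control period).
- arm.grab_frame(name): name is "scene" or "top" or "wrist"; returns (picture, depth): 384x512x3 uint8, blue, green, red; 384x512 float32, m along the optical axis (not along the pixel's ray), 0 where there is no reading.
- arm.camera_model(name): a dict with "mtx" (3x3 intrinsics, pixels), "camera_from_world" (4x4, takes a point from world to camera coordinates); the wrist camera has in their place "mount" (4x4, takes a point from camera to tool coordinates, whose origin is the TCP and whose axes are the flange's). Camera axes: x right, y down, z forward; pixel columns grow to the right and rows downward; lengths in m; the calibration is good to about 2 mm. The wrist camera is an equidistant fisheye: a pixel r from the principal point sees the ray r / f radians off the axis. A picture is of the moment at which its call begins: read the wrist's pose just before it. camera_model takes no time and is no camera call.
- arm.job_done(): hands the job in; it is judged then, once.
The state is a dict: "t": time; "q": joint angles; "qd": joint speeds; "joint_efforts": joint torques, N m; "eef_pos": TCP position; "ee_rot": TCP orientation; "force": force on the tool from outside, world axes, zero at the start; "moment": the same for the moment, N m; "width": finger opening in m; "gripper_force": force on a finger pad.
Only numpy, scipy, OpenCV 4.12 (cv2) and the standard library are available. Lean on these libraries where they do the work, as an engineer would, in place of code of your own. Each camera call takes 0.05 s, during which the arm holds its last target. There are 200 camera calls.

### The job

Step the circuit board in the test fixture through its two brass terminals: with the black post on the carriage, bring the round terminal centrally under the fixed pointer and stand still there for a full second, then bring the square terminal centrally under the pointer and stand still for a full second. Leave the carriage there, then grip the post of the spring-return slide beside it, pull the slide out towards the robot until the line on the slide is level with the line of the index mark, and keep it there: the program finishes while still holding the slide at the mark. Leave the slide alone until then, and do not disturb the pot, bottle, screwdriver and heat sink standing round the fixture.

Things in the scene. Friction and masses are not known exactly. Their poses are not given: they have to be found in the camera images.
- fixture: Grey steel base plate 180 (x) x 270 (y) x 10 mm, fixed to the bench; origin at the centre of its underside, on the bench top. Its x axis points away from the robot, y to the left; it is turned up to about 0.2 rad. It carries the board carriage with the pointer on its left half and the spring-return slide on its right half. Bracket, pointer arm and all else on it are at most 80 mm high.
- pointer_tip (a point): Lower tip of the fixed steel pointer pin (6 mm thick), which hangs from a flat arm over the board; the arm comes from a bracket at the far edge of the plate, its top 74 mm above the bench. Tip 49 mm above the bench, at (20, 55) mm in the fixture's x, y.
- carriage: Aluminium plate 60 x 86 mm carrying a green circuit board 50 x 70 mm. It slides on two crossed slides, along the fixture's x (22 mm either way from the centre under the pointer) and y (34 mm either way); it does not turn. It stays where it is left; each slide drags with about 1.5 N and some damping. Origin under the centre of the board, 24 mm above the bench; axes as the fixture's. It is moved by its black post (point carriage_grip).
- carriage_grip (a point): Where to grip the carriage's upright black post, on its axis: 18 x 18 mm square, rounded edges, sides along the fixture's x and y, top 81 mm above the bench, this point 67 mm above it. The post stands on a tongue at the carriage's near side, 60 mm nearer the robot (fixture -x) than the carriage's origin; nothing higher than 45 mm stands within 40 mm of it but the pointer arm.
- round_terminal (a point): Centre of the top of the round brass terminal, 16 mm across, at the board's near left corner: (-12, 24) mm from the carriage's origin in x, y; top 45 mm above the bench, just under the pointer's tip.
- square_terminal (a point): Centre of the top of the square brass terminal, 16 x 16 mm, at the board's far right corner: (12, -22) mm from the carriage's origin in x, y; top 45 mm above the bench.
- contact_slide: Steel bar 20 mm wide that slides out of an aluminium housing at the right of the fixture, along the fixture's -x (towards the robot), up to 48 mm; a spring pulls it back home: about 4 N at home, growing by 1.2 N per 10 mm. Carries a black post and a cross line. Origin 10.5 mm above the bench; axes as the fixture's; at home the origin is at (0, -85) mm in the fixture's x, y.
- slide_grip (a point): Where to grip the slide's upright black post, on its axis: 18 x 18 mm square, rounded edges, sides along the fixture's x and y, top 78.5 mm above the bench, this point 65.5 mm above it. Its neighbour, the carriage's post, is 100 mm or more away.
- slide_line (a point): Outer end of the slide's line: a 4 mm wide dark steel finger that stands out to the right (fixture -y) from the bar, 31 mm behind (fixture +x) the slide's post, 21 mm above the bench. It moves with the slide; at home it is at x = 26 mm in the fixture frame.
- mark_line (a point): Inner end, next to the slide, of the index mark's line: a 4 mm wide dark bar on a small aluminium block 18 x 14 mm, clamped on a short rail at the right of the slide, 20 to 42 mm nearer the robot (fixture -x) than the slide's line at home; it does not move. The slide is at the mark when slide_line and mark_line have the same x in the fixture frame. Axes as the fixture's.
- pot: Bystander: white screw-top pot, 52 mm across, 52 mm high, loose, left of the fixture; origin at the centre of its underside.
- bottle: Bystander: white bottle with red cap, 59 mm across, 141 mm high, loose, right of the fixture; origin at the centre of its underside.
- driver: Bystander: yellow screwdriver 185 mm long, loose, lying right of the fixture; origin under its middle.
- heat_sink: Bystander: finned aluminium heat sink 50 x 60 x 32 mm, loose, right of the fixture; origin at the centre of its underside.

How it is judged:
On the way, in this order (a step that is already met when the one before it is completed fails the run):
1. the round terminal stands still under the pointer, the slide at home (horizontal distance between round_terminal and pointer_tip below 0.004 m and linear speed of carriage below 0.01 m/s and x of slide_line in the frame of fixture above 0.021 m), for 0.6 s.
2. the square terminal stands still under the pointer, the slide at home (horizontal distance between square_terminal and pointer_tip below 0.004 m and linear speed of carriage below 0.01 m/s and x of slide_line in the frame of fixture above 0.021 m), for 0.6 s.
3. the slide is pulled by the fingers to the mark, the square terminal still under the pointer (x of slide_line in the frame of mark_line between -0.004 and 0.004 m and horizontal distance between square_terminal and pointer_tip below 0.004 m and contact force between the fingers and contact_slide above 2 N), for 0.5 s.
At the end, for the whole second after the job is handed in: The fingers still hold the slide (contact force over 2 N) with its line within 4 mm of the index mark's line, and the square terminal is within 4 mm of the pointer's tip, seen from above (all of step 3); the arm keeps its last pose, push and grip.
It fails at once if the pot is moved by more than 30 mm (distance of pot from where it was at the start of the episode above 0.03 m).
It fails at once if the bottle is moved by more than 30 mm (distance of bottle from where it was at the start of the episode above 0.03 m).
It fails at once if the driver is moved by more than 30 mm (distance of driver from where it was at the start of the episode above 0.03 m).
It fails at once if the heat sink is moved by more than 30 mm (distance of heat_sink from where it was at the start of the episode above 0.03 m).
It also fails if it takes over 54 s, if anything falls off the work surface, if the arm or the gripper's body presses on something with over 40 N, if the wrist force passes 120 N, or if a joint passes its speed limit or range.

## Working session

There is one attempt and no reset: what is moved stays moved. The work goes in short steps, Python scripts to look and compute and a tool call to move; the robot and the scene stay as the last step left them, time stands still between calls to the robot, and variables do not carry over. Pictures are saved under pics/ and viewed, at most 10 in all, crops included, and the job is handed in when it is done.

Besides the shell and the picture viewer there is one more tool, called as name(argument=value, ...) on one line, values as JSON. move_arm: Moves the arm, as the interface text tells. Its arguments: {"type":"object","properties":{"rows":{"type":"string"},"squeeze":{"type":"number"}},"required":["rows"]}

```bash
mkdir -p pics; python3 - <<'E'
from station import arm
import cv2,numpy as np
s=arm.get_state();print(s['t'],s['eef_pos'],s['ee_rot'],s['width'])
for n in("top","scene"):
    im,d=arm.grab_frame(n);cv2.imwrite(f"pics/{n}.png",im);np.savez(f"pics/{n}.npz",im=im,d=d)
    m=arm.camera_model(n);print(n,m['mtx'],m['camera_from_world'])
print(arm.camera_model("wrist"))
E
```

```text
0.0 [0.28107151 0.61315852 0.23361554] [ 3.13991068e+00 -1.55288694e-04 -4.29892041e-01] 0.08737634819138931
top [[453.26173526   0.         257.18863683]
 [  0.         453.26173526 187.60706832]
 [  0.           0.           1.        ]] [[ 0.00220104 -0.99999507  0.00224114 -0.15366236]
 [-0.98324152 -0.0025727  -0.18228959  0.48820879]
 [ 0.18229445 -0.00180235 -0.98324233  1.19723717]
 [ 0.          0.          0.          1.        ]]
scene [[354.10122535   0.         251.19302903]
 [  0.         354.10122535 195.02416496]
 [  0.           0.           1.        ]] [[ 0.82315673 -0.56765628  0.01339217 -0.51882634]
 [-0.39372636 -0.58761828 -0.70688352  0.16272055]
 [ 0.40913635  0.57660308 -0.70720318  1.02368273]
 [ 0.          0.          0.          1.        ]]
{'mtx': array([[297.31863964,   0.        , 256.24105343],
       [  0.        , 297.31863964, 189.54560884],
       [  0.        ,   0.        ,   1.        ]]), 'mount': array([[-1.87764813e-04, -9.66339672e-01, -2.57269513e-01,
         6.91754840e-02],
       [ 9.99999810e-01, -3.03009040e-05, -6.16022510e-04,
        -9.95811248e-04],
       [ 5.87491492e-04, -2.57269580e-01,  9.66339494e-01,
        -1.50549505e-01],
       [ 0.00000000e+00,  0.00000000e+00,  0.00000000e+00,
         1.00000000e+00]])}
```

View pics/top.png

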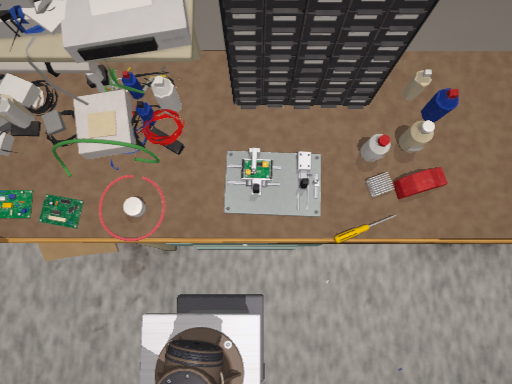

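View pics/scene.png

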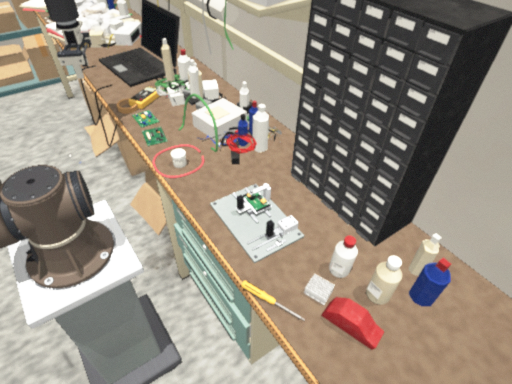

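Top view: the plate spans about (225,151)–(322,215), with the carriage post near (256,187), the slide post near (304,183) and the mark near (317,181). The scene view shows the same layout. Next I'll measure the plate roughly.

```bash
cat > h.py <<'E'
import numpy as np,cv2
from station import arm
from scipy.spatial.transform import Rotation as R
def ray(n,uv,T=None):
    """camera centre and unit ray(s) in world"""
    m=arm.camera_model(n);K=m['mtx'];uv=np.atleast_2d(np.array(uv,float))
    a=(uv-K[:2,2])/K[0,0]
    if n=="wrist":
        r=np.linalg.norm(a,axis=1,keepdims=True)
        d=np.c_[a/np.maximum(r,1e-9)*np.sin(r),np.cos(r)];M=T@m['mount']
    else: d=np.c_[a,np.ones(len(a))];M=np.linalg.inv(m['camera_from_world'])
    return M[:3,3],d@M[:3,:3].T
def onz(n,uv,z,T=None):
    c,d=ray(n,uv,T);return c+d*((z-c[2])/d[:,2])[:,None]
def tool():
    s=arm.get_state();T=np.eye(4);T[:3,:3]=R.from_euler('xyz',s['ee_rot']).as_matrix();T[:3,3]=s['eef_pos'];return T
def wpix(P,T):
    m=arm.camera_model("wrist");C=np.linalg.inv(T@m['mount']);p=np.atleast_2d(P)@C[:3,:3].T+C[:3,3]
    r=np.linalg.norm(p[:,:2],axis=1);th=np.arctan2(r,p[:,2]);return m['mtx'][:2,2]+m['mtx'][0,0]*p[:,:2]*(th/r)[:,None]
E
python3 - <<'E'
from h import *
im=np.load("pics/top.npz")['im']
hsv=cv2.cvtColor(im,cv2.COLOR_BGR2HSV)
m=((hsv[...,1]<45)&(hsv[...,2]>90)).astype(np.uint8)
w=np.zeros_like(m);w[135:228,210:335]=m[135:228,210:335]
w=cv2.morphologyEx(w,cv2.MORPH_CLOSE,np.ones((5,5)))
c=max(cv2.findContours(w,0,2)[0],key=cv2.contourArea)
P=onz("top",c[:,0,:],0.01)
r=cv2.minAreaRect(P[:,:2].astype(np.float32)*1000);print(r,cv2.boxPoints(r))
print("posts",onz("top",[(256,186),(304,182)],0.08))
cv2.imwrite("pics/topc.png",cv2.resize(im[140:225,215:335],None,fx=6,fy=6,interpolation=cv2.INTER_CUBIC))
E
```

```text
((515.0107421875, -196.0243682861328), (270.76239013671875, 192.6175994873047), 87.88264465332031) [[ 413.76584  -327.75488 ]
 [ 606.25195  -334.8714  ]
 [ 616.2556    -64.29385 ]
 [ 423.76953   -57.177338]]
posts [[ 0.48644298 -0.14924651  0.08      ]
 [ 0.49764464 -0.27733275  0.08      ]]
```

View pics/topc.png

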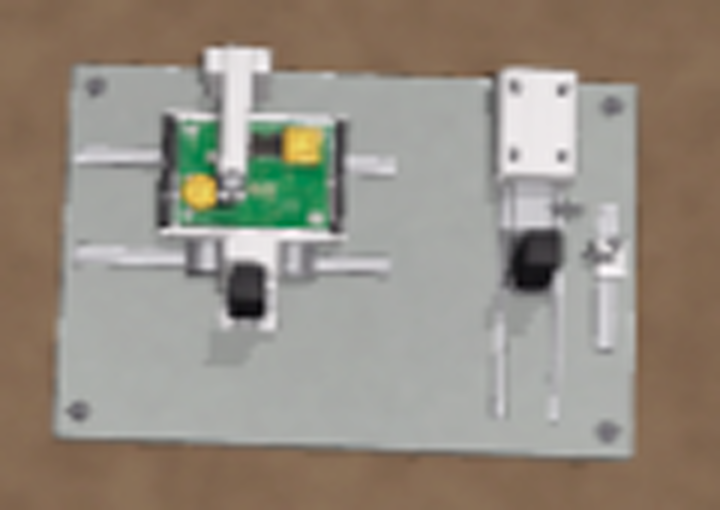

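The enlarged view shows the carriage right of its rails' middle, the post at crop (246,290), the slide post at (535,255), the line finger at (570,210) and the mark bar at (600,252). Fixture is at roughly (0.509,-0.196) with yaw about -0.037. I'll move over it.

move_arm(rows="0 0 -7.5 0 0 -0.005 0.085;0 0 -7.5 0 0 -0.005 0.085;0 0 -7.5 0 0 -0.005 0.085;0 0 0 0.03 0.055 0 0.085;0 0 0 0.03 0.06 0 0.085;0 0 0 0.03 0.06 0 0.085;0 0 0 0.03 0.06 0 0.085;0 0 0 0.03 0.06 0 0.085")

```text
t: 1.1
eef_pos: [0.4129, 0.328, 0.2494]
ee_rot: [3.141, 0.0, -0.037]
force: [1.3, -0.4, 0.5]
width: 0.0847
gripper_force: 0.0
```

move_arm(rows="0 0 0 0.03 0.06 0 0.085;0 0 0 0.02 0.06 0 0.085;0 0 0 0.015 0.06 0 0.085;0 0 0 0 0.06 0 0.085;0 0 0 0 0.06 0 0.085;0 0 0 0 0.06 0 0.085;0 0 0 0 0.06 0 0.085;0 0 0 0 0.06 0 0.085")

```text
t: 2.1
eef_pos: [0.457, -0.149, 0.2496]
ee_rot: [-3.141, -0.0, -0.037]
force: [1.4, -0.3, 0.3]
width: 0.0851
gripper_force: 0.0
```

move_arm(rows="0 0 0 0 0.02 0 0.085;0 0 0 0 0.0 0 0.085;0 0 0 0 0.0 0 0.085")

```text
t: 2.48
eef_pos: [0.4567, -0.1668, 0.2493]
ee_rot: [-3.141, 0.0, -0.037]
force: [0.7, 0.3, 1.2]
width: 0.0848
gripper_force: 0.0
```

```bash
python3 - <<'E'
from h import *
T=tool();im,d=arm.grab_frame("wrist");np.savez("pics/w1.npz",im=im,T=T,d=d);cv2.imwrite("pics/w1.png",cv2.resize(im,(800,600),interpolation=cv2.INTER_CUBIC))
s=arm.get_state();print(s['t'],s['eef_pos'],s['ee_rot'],s['force'])
E
```

```text
2.525 [ 0.45686025 -0.16649654  0.24946492] [-3.14144489e+00  1.47941474e-04 -3.65257168e-02] [ 0.09821045  0.11970387 -0.45609237]
```

View pics/w1.png

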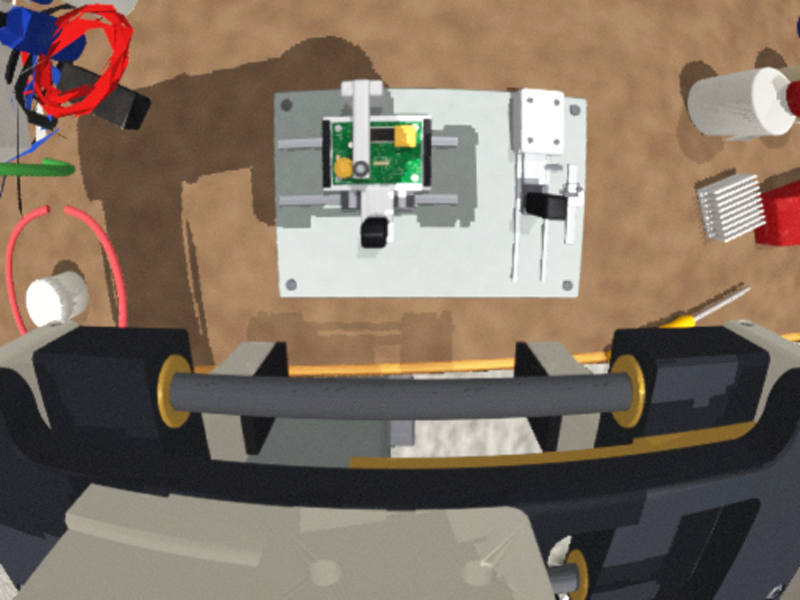

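Wrist view: clear sight of the plate, with corners near (275,92), (586,99), (577,297) and (281,296) in 800×600 pixels. It also shows the carriage post top (375,228), slide post (550,205), round terminal (345,168), square terminal (405,135) and pointer ring (361,168).

```bash
python3 - <<'E'
from h import *
f=np.load("pics/w1.npz");im,T=f['im'],f['T']
hsv=cv2.cvtColor(im,cv2.COLOR_BGR2HSV)
m=((hsv[...,1]<50)&(hsv[...,2]>60)).astype(np.uint8)
w=np.zeros_like(m);w[45:200,165:385]=m[45:200,165:385]
c=max(cv2.findContours(w,0,2)[0],key=cv2.contourArea)
w[:]=0;cv2.drawContours(w,[c],-1,1,-1);w=cv2.morphologyEx(w,cv2.MORPH_OPEN,np.ones((25,25)))
c=max(cv2.findContours(w,0,1)[0],key=cv2.contourArea)
P=onz("wrist",c[:,0,:],0.01,T)
r=cv2.minAreaRect(P[:,:2].astype(np.float32)*1000);print(r);print(cv2.boxPoints(r))
k=0.64
print("screws",onz("wrist",np.array([(287,104),(575,111),(567,285),(291,284)])*k,0.01,T))
def blob(mask,box,z,name):
    x0,y0,x1,y1=[int(v*k) for v in box];w=np.zeros_like(m);w[y0:y1,x0:x1]=mask[y0:y1,x0:x1]
    n,l,st,ce=cv2.connectedComponentsWithStats(w);i=1+st[1:,4].argmax()
    print(name,st[i],onz("wrist",ce[i],z,T))
ye=((hsv[...,0]>12)&(hsv[...,0]<32)&(hsv[...,1]>120)&(hsv[...,2]>110)).astype(np.uint8)
blob(ye,(325,150,370,185),.045,"round");blob(ye,(390,120,420,150),.045,"sq")
dk=(hsv[...,2]<50).astype(np.uint8)
blob(dk,(350,205,400,255),.078,"cpost");blob(dk,(515,180,570,225),.075,"spost")
print("tops", onz("wrist",np.array([(375,235),(558,206)])*k,0.08,T))
crop=np.hstack([cv2.resize(im[45:165,195:285],None,fx=4.4,fy=4.4,interpolation=2),cv2.resize(im[75:165,315:385],None,fx=5.8,fy=5.8667,interpolation=2)])
print(crop.shape);cv2.imwrite("pics/w1c.png",crop)
E
```

```text
((513.5254516601562, -194.40916442871094), (269.7267150878906, 185.43182373046875), 87.86270141601562)
[[ 415.8444   -325.72095 ]
 [ 601.1473   -332.63647 ]
 [ 611.20654   -63.09738 ]
 [ 425.90363   -56.181854]]
screws [[ 0.59333963 -0.07522969  0.01      ]
 [ 0.58247163 -0.32140187  0.01      ]
 [ 0.42734511 -0.31481624  0.01      ]
 [ 0.4371665  -0.06864785  0.01      ]]
round [214 101  12  13 131] [[ 0.53464307 -0.12513041  0.045     ]]
sq [252  80  14  14 181] [[ 0.55656314 -0.17172693  0.045     ]]
cpost [232 140  16  18 232] [[ 0.4877052  -0.14813031  0.078     ]]
spost [336 123  26  16 219] [[ 0.5053699  -0.26620195  0.075     ]]
tops [[ 0.48564711 -0.14915072  0.08      ]
 [ 0.50338123 -0.27973712  0.08      ]]
(528, 802, 3)
```

View pics/w1c.png

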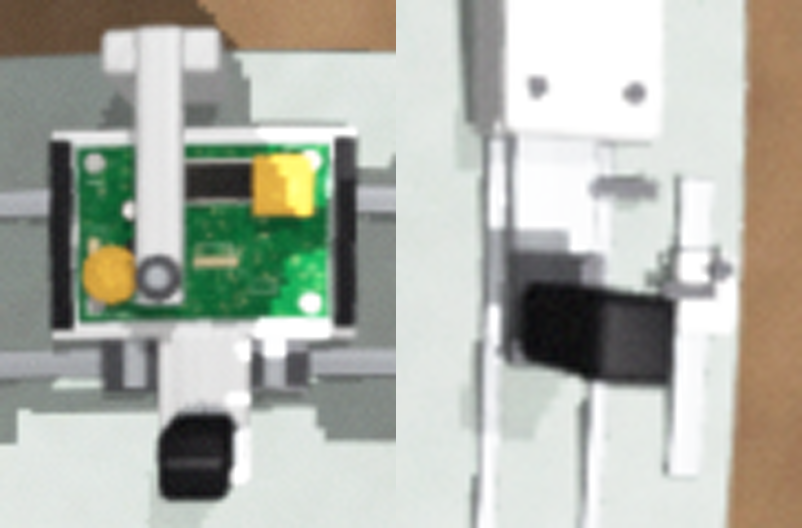

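Crop view: it shows round and square terminals (110,275), (283,185); pointer ring (158,277); post (197,455); slide line (625,187) and index bar near (690,280). Terminal spacing matches the given sizes, so I'll descend over the carriage post and take a closer look.

move_arm(rows="0 0 0.2 0.015 -0.01 0.04 0.085;0 0 0 0.013 -0.01 0.04 0.085;0 0 0 0 0 0.02 0.085;0 0 0 0 0 0 0.085;0 0 0 0 0 0 0.085")

```text
t: 3.15
eef_pos: [0.4864, -0.1477, 0.1506]
ee_rot: [3.141, -0.001, -0.039]
force: [0.0, 0.2, 0.2]
width: 0.0853
gripper_force: 0.0
```

```bash
python3 - <<'E'
from h import *
f=np.load("pics/w1.npz")
print("ring1",onz("wrist",(158/4.4+195,277/4.4+45),.074,f['T']), "line/mark1",onz("wrist",[(359.7,106.9),(315+(650-396)/5.8,75+280/5.867)],.021,f['T']))
T=tool();im,d=arm.grab_frame("wrist");np.savez("pics/w2.npz",im=im,T=T,d=d);cv2.imwrite("pics/w2.png",cv2.resize(im,(800,600),interpolation=cv2.INTER_CUBIC))
s=arm.get_state();print(s['t'],s['eef_pos'],s['ee_rot'])
E
```

```text
ring1 [[ 0.53213388 -0.14098019  0.074     ]] line/mark1 [[ 0.53228967 -0.30396345  0.021     ]
 [ 0.51127975 -0.30256535  0.021     ]]
3.2 [ 0.48644163 -0.1478908   0.15084731] [ 3.14152820e+00 -1.98949239e-03 -3.96958117e-02]
```

View pics/w2.png

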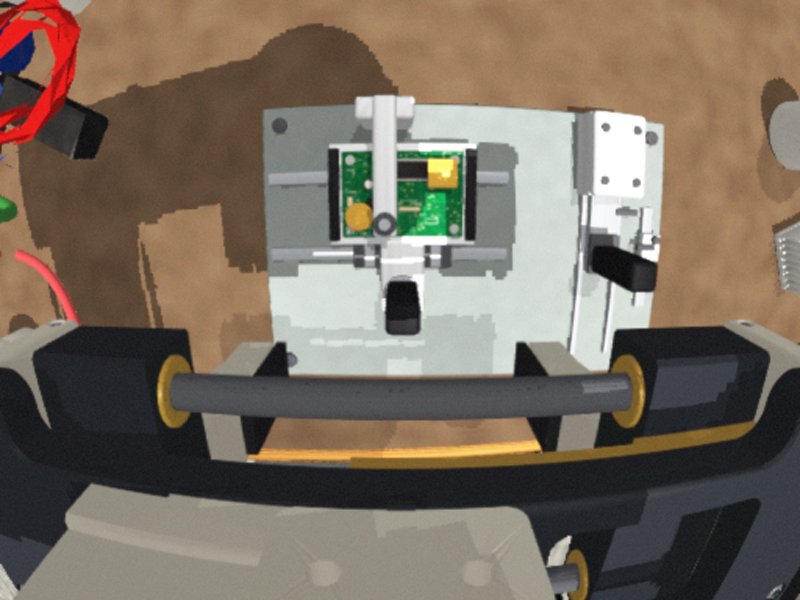

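The view shows round terminal (359,216), square (442,174), pointer ring (384,223) and post top about (403,320), centred between the open fingers. I'll measure these again from here.

```bash
python3 - <<'E'
from h import *
f=np.load("pics/w2.npz");im,T=f['im'],f['T'];k=.64
hsv=cv2.cvtColor(im,cv2.COLOR_BGR2HSV)
def blob(mask,box,z,name):
    x0,y0,x1,y1=[int(v*k) for v in box];w=np.zeros(mask.shape,np.uint8);w[y0:y1,x0:x1]=mask[y0:y1,x0:x1]
    n,l,st,ce=cv2.connectedComponentsWithStats(w);i=1+st[1:,4].argmax()
    print(name,st[i],onz("wrist",ce[i],z,T))
ye=((hsv[...,0]>12)&(hsv[...,0]<32)&(hsv[...,1]>120)&(hsv[...,2]>110))
blob(ye,(335,195,372,235),.045,"round");blob(ye,(420,150,465,192),.045,"sq")
print("ring z.074",onz("wrist",(384*k,223*k),.074,T),"post top",onz("wrist",(403*k,321*k),.081,T))
print("depth ring",f['d'][int(223*k)-1:int(223*k)+2,int(384*k)])
print("screws",onz("wrist",np.array([(279,125),(652,138),(291,359)])*k,0.01,T))
E
```

```text
round [221 130  17  18 254] [[ 0.53461528 -0.12535642  0.045     ]]
sq [273 101  20  20 336] [[ 0.55706285 -0.17192629  0.045     ]]
ring z.074 [[ 0.53298041 -0.14056471  0.074     ]] post top [[ 0.48463448 -0.14799426  0.081     ]]
depth ring [0.22422518 0.22361763 0.22406481]
screws [[ 0.59328867 -0.07433151  0.01      ]
 [ 0.58353779 -0.32244568  0.01      ]
 [ 0.43683963 -0.06918361  0.01      ]]
```

move_arm(rows="0 0 0 -0.001 0 0.035 0.085;0 0 0 0 0 0.035 0.085;0 0 0 0 0 0.02 0.085;0 0 0 0 0 0.005 0.085;0 0 0 0 0 0 0.085")

```text
t: 3.82
eef_pos: [0.4853, -0.1482, 0.0555]
ee_rot: [3.142, -0.001, -0.04]
force: [-0.2, 0.1, 0.6]
width: 0.0853
gripper_force: 0.0
```

move_arm(rows="0 0 0 0 0 0 0.05;0 0 0 0 0 0 0.03;0 0 0 0 0 0 0.01;0 0 0 0 0 0 0.01;0 0 0 0 0 0 0.01;0 0 0 0 0 0 0.01;0 0 0 0 0 0 0.01", squeeze=30)

```text
t: 4.7
eef_pos: [0.4846, -0.1482, 0.0545]
ee_rot: [-3.142, 0.0, -0.041]
force: [-0.3, -0.2, -0.1]
width: 0.0209
gripper_force: 0.0
```

Fingers are still closing. I'll let them finish, then move slowly.

move_arm(rows="0 0 0 0 0 0 0.01;0 0 0 0 0 0 0.01;0 0 0 0 0 0 0.01")

```text
t: 5.08
eef_pos: [0.4846, -0.1482, 0.0545]
ee_rot: [3.142, 0.0, -0.041]
force: [-0.7, -0.4, -0.5]
width: 0.0181
gripper_force: 30.0
```

move_arm(rows="0 0 0 0 0.003 0 0.01;0 0 0 -0.001 0.004 0 0.01;0 0 0 0 0.004 0 0.01;0 0 0 0 0.003 0 0.01;0 0 0 0 0.0015 0 0.01;0 0 0 0 0 0 0.01;0 0 0 0 0 0 0.01;0 0 0 0 0 0 0.01")

```text
t: 6.08
eef_pos: [0.4829, -0.1638, 0.0546]
ee_rot: [3.141, 0.0, -0.041]
force: [1.2, -1.7, -2.4]
width: 0.0177
gripper_force: 30.0
```

```bash
python3 - <<'E'
from h import *
T=tool();im,d=arm.grab_frame("wrist");np.savez("pics/w3.npz",im=im,T=T,d=d);cv2.imwrite("pics/w3.png",cv2.resize(im[20:230,116:396],(800,600),interpolation=cv2.INTER_CUBIC))
s=arm.get_state();print(s['t'],s['eef_pos'],s['ee_rot'],s['gripper_force'])
p,_=arm.grab_frame("top");cv2.imwrite("pics/t3.png",p)
E
```

```text
6.125 [ 0.48294813 -0.16373592  0.05456119] [ 3.14143042e+00  1.42783229e-04 -4.05475214e-02] 29.999395608901978
```

View pics/w3.png

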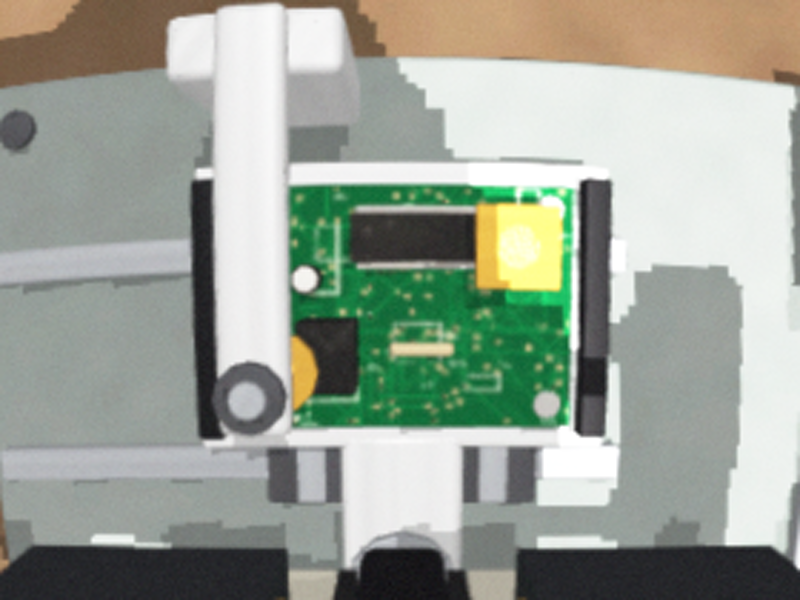

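The view shows the pointer ring at (249,399), the square terminal's top face at (530,248), and the round terminal mostly hidden behind the arm, with its right edge at (318,370).

```bash
python3 - <<'E'
from h import *
f=np.load("pics/w3.npz");T=f['T'];s=280/800
px=lambda x,y:(116+x*s,20+y*s)
ring=px(249,399)
c,d=ray("wrist",ring,T);dd=f['d'][int(ring[1]),int(ring[0])]
m=arm.camera_model("wrist");zc=(T@m['mount'])[:3,2]
print("ring z from depth",c+d[0]*dd/(d[0]@zc))
for z in(.074,.078):print("ring",onz("wrist",ring,z,T))
sq=onz("wrist",[px(497,207),px(561,203),px(497,290),px(561,290)],.045,T);print(sq,sq.mean(0))
print("round right edge",onz("wrist",px(318,371),.045,T))
# board corners z: 
Rm=lambda a:np.array([[np.cos(a),-np.sin(a)],[np.sin(a),np.cos(a)]])
print("round from sq",sq.mean(0)[:2]+Rm(-.04)@[-.024,.046])
E
```

```text
ring z from depth [ 0.53277441 -0.14127726  0.07576901]
ring [[ 0.53250523 -0.14094218  0.074     ]]
ring [[ 0.53311389 -0.14169983  0.078     ]]
[[ 0.56260871 -0.18406288  0.045     ]
 [ 0.56327577 -0.19624037  0.045     ]
 [ 0.54688992 -0.18355365  0.045     ]
 [ 0.5466712  -0.1957906   0.045     ]] [ 0.5548614  -0.18991188  0.045     ]
round right edge [[ 0.53281747 -0.14915767  0.045     ]]
round from sq [ 0.53272011 -0.14298893]
```

Round terminal at (0.5328,-0.1412) matches the pointer at (0.5328,-0.1412). I'll hold still there for a second, then shift by (-24,+46) mm.

move_arm(rows="0 0 0 0 0 0 0.01;0 0 0 0 0 0 0.01;0 0 0 0 0 0 0.01;0 0 0 0 0 0 0.01;0 0 0 0 0 0 0.01;0 0 0 0 0 0 0.01;0 0 0 0 0 0 0.01;0 0 0 0 0 0 0.01")

```text
t: 7.18
eef_pos: [0.4829, -0.1637, 0.0546]
ee_rot: [3.142, 0.0, -0.041]
force: [0.3, -1.4, -1.4]
width: 0.018
gripper_force: 30.0
```

move_arm(rows="0 0 0 -0.002 -0.004 0 0.01;0 0 0 -0.004 -0.008 0 0.01;0 0 0 -0.004 -0.008 0 0.01;0 0 0 -0.004 -0.008 0 0.01;0 0 0 -0.004 -0.008 0 0.01;0 0 0 -0.004 -0.006 0 0.01;0 0 0 -0.002 -0.004 0 0.01;0 0 0 0 0 0 0.01")

```text
t: 8.18
eef_pos: [0.4604, -0.1162, 0.0545]
ee_rot: [-3.141, 0.001, -0.04]
force: [-1.7, 2.3, 0.7]
width: 0.0178
gripper_force: 30.0
```

move_arm(rows="0 0 0 0 0 0 0.01;0 0 0 0 0 0 0.01;0 0 0 0 0 0 0.01")

```text
t: 8.55
eef_pos: [0.4608, -0.1168, 0.0545]
ee_rot: [-3.142, 0.0, -0.041]
force: [-1.4, 1.2, 0.1]
width: 0.018
gripper_force: 30.0
```

```bash
python3 - <<'E'
from h import *
T=tool();im,d=arm.grab_frame("wrist");np.savez("pics/w4.npz",im=im,T=T,d=d);cv2.imwrite("pics/w4.png",cv2.resize(im[20:230,116:396],(800,600),interpolation=cv2.INTER_CUBIC))
s=arm.get_state();print(s['t'],s['eef_pos'],s['ee_rot'],s['gripper_force'])
E
```

```text
8.6 [ 0.46079114 -0.1167982   0.05451656] [-3.14158533e+00  2.45115098e-04 -4.08365516e-02] 30.000090301036835
```

View pics/w4.png

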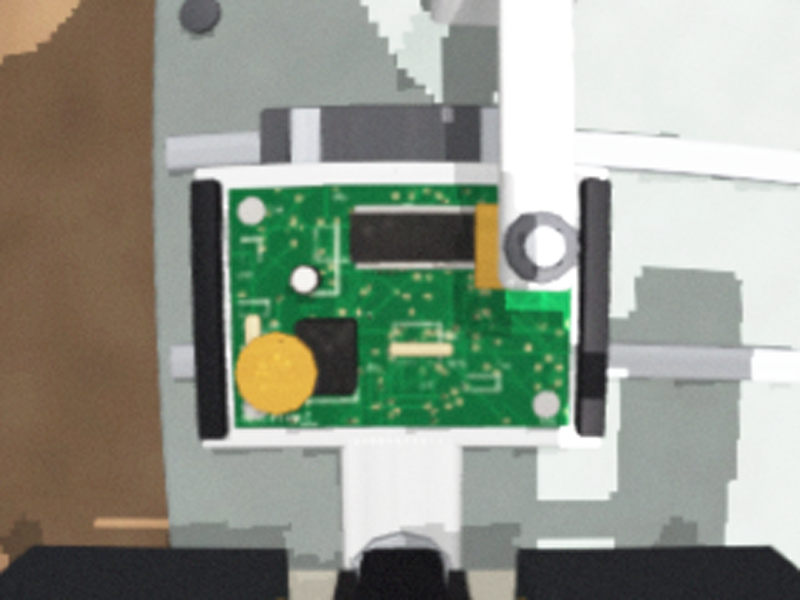

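The view shows the pointer ring (540,246) over the square terminal, and the full round terminal at (277,373).

```bash
python3 - <<'E'
from h import *
f=np.load("pics/w4.npz");T=f['T'];s=280/800
px=lambda x,y:(116+x*s,20+y*s)
print("ring",onz("wrist",px(540,246),.0755,T))
r=onz("wrist",px(277,373),.045,T)[0];a=-.04
print("round",r,"sq",r[:2]+np.array([[1,-a],[a,1]])@[.024,-.046])
print("sq bottom/top rows",onz("wrist",[px(487,206),px(487,290)],.045,T)[:,0])
E
```

```text
ring [[ 0.53244536 -0.13997662  0.0755    ]]
round [ 0.51070269 -0.09426865  0.045     ] sq [ 0.53286269 -0.14122865]
sq bottom/top rows [0.54067942 0.52479018]
```

The square terminal is within about 1.2 mm of the pointer. I'll hold there, then release and rise.

move_arm(rows="0 0 0 0 0 0 0.01;0 0 0 0 0 0 0.01;0 0 0 0 0 0 0.01;0 0 0 0 0 0 0.01;0 0 0 0 0 0 0.01;0 0 0 0 0 0 0.01;0 0 0 0 0 0 0.01;0 0 0 0 0 0 0.01")

```text
t: 9.6
eef_pos: [0.4609, -0.1167, 0.0546]
ee_rot: [3.142, 0.0, -0.041]
force: [-1.4, 0.5, -0.3]
width: 0.0182
gripper_force: 30.0
```

move_arm(rows="0 0 0 0 0 0 0.03;0 0 0 0 0 0 0.06;0 0 0 0 0 0 0.06;0 0 0 0 0 0 0.06;0 0 0 0 0 0 0.06;0 0 0 0 0 -0.03 0.06;0 0 0 0 0 -0.045 0.06;0 0 0 0 0.03 -0.025 0.06")

```text
t: 10.6
eef_pos: [0.4608, -0.1462, 0.1569]
ee_rot: [-3.141, -0.003, -0.038]
force: [1.2, -0.5, -0.0]
width: 0.0598
gripper_force: 0.0
```

move_arm(rows="0 0 0 0.01 0.04 0 0.06;0 0 0 0.01 0.04 0 0.06;0 0 0 0.01 0.035 0 0.06;0 0 0 0.01 0.015 0 0.06;0 0 0 0 0 0 0.06;0 0 0 0 0 0 0.06")

```text
t: 11.35
eef_pos: [0.4941, -0.2775, 0.1544]
ee_rot: [-3.141, 0.001, -0.04]
force: [0.2, 0.1, -0.5]
width: 0.0603
gripper_force: 0.0
```

```bash
python3 - <<'E'
from h import *
T=tool();im,d=arm.grab_frame("wrist");np.savez("pics/w5.npz",im=im,T=T,d=d);cv2.imwrite("pics/w5.png",cv2.resize(im[20:230,116:396],(800,600),interpolation=cv2.INTER_CUBIC))
s=arm.get_state();print(s['t'],s['eef_pos'],s['ee_rot'],s['width'])
E
```

```text
11.4 [ 0.49410699 -0.27732943  0.15452653] [-3.14135120e+00  2.63329594e-04 -3.98927491e-02] 0.05989263053551411
```

View pics/w5.png

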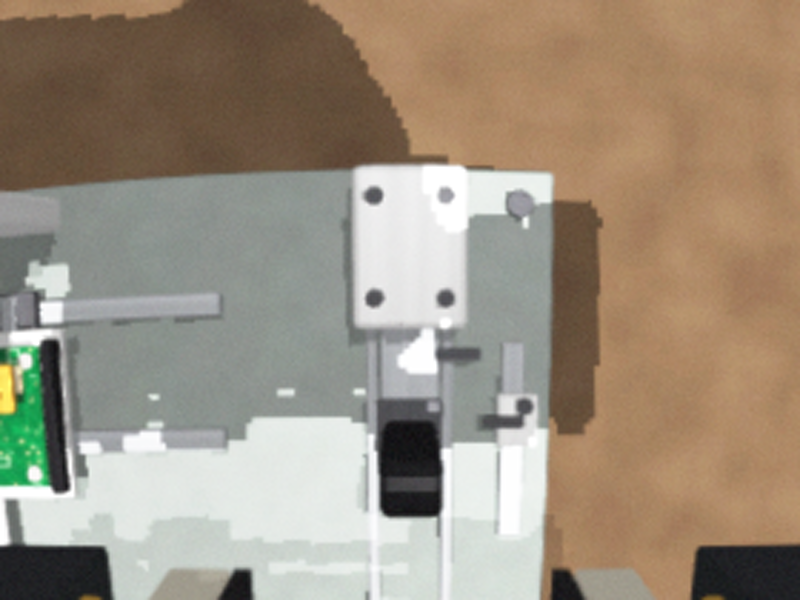

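The view is clear: slide line end at (480,354), mark line inner end at (484,422), and slide post spanning (380–442, 425–516), centred between the open fingers.

```bash
python3 - <<'E'
from h import *
f=np.load("pics/w5.npz");T=f['T'];s=280/800
px=lambda x,y:(116+x*s,20+y*s)
a=-.04;Ri=np.array([[1,a],[-a,1]])
P=onz("wrist",[px(478,354),px(486,422)],.021,T)[:,:2]
print("line,mark",P,"fixture",(P-[.511,-.195])@Ri.T)
f2=lambda u,v:(116+u*s,20+v*s)
m=arm.camera_model("wrist")['mount'];zc=(T@m)[:3,2]
for n,(u,v) in dict(line=(462,354),mark=(498,422),post=(412,500)).items():
    q=px(u,v);c,d=ray("wrist",q,T);print(n,c+d[0]*f['d'][int(round(q[1])),int(round(q[0]))]/(d[0]@zc))
E=onz("wrist",[px(412,516),px(381,505),px(442,505)],.0785,T)[:,:2];print("post near edge,left,right",E)
print(T[:3,3])
E
```

```text
line,mark [[ 0.53229038 -0.30390583]
 [ 0.50890196 -0.30609145]] fixture [[ 0.02564662 -0.10805422]
 [ 0.00234562 -0.11117537]]
line [ 0.53237965 -0.29856901  0.02023929]
mark [ 0.50908602 -0.31002865  0.02269815]
post [ 0.49897957 -0.2797757   0.07916241]
post near edge,left,right [[ 0.49415397 -0.27960529]
 [ 0.4976923  -0.27112219]
 [ 0.49700674 -0.28805344]]
[ 0.49407015 -0.27746809  0.1543607 ]
```

Line is at 25.6 mm (expected 26) and mark at 2.3 mm in the fixture frame, so the pull is about 23.3 mm. Now I'll descend on the slide post and grip it.

move_arm(rows="0 0 0 0.006 0.002 0.02 0.06;0 0 0 0.003 0 0.035 0.06;0 0 0 0 0 0.03 0.06;0 0 0 0 0 0.015 0.06;0 0 0 0 0 0 0.06;0 0 0 0 0 0 0.06")

```text
t: 12.15
eef_pos: [0.5041, -0.2806, 0.0558]
ee_rot: [3.141, -0.002, -0.04]
force: [0.4, -0.3, 1.4]
width: 0.0606
gripper_force: 0.0
```

move_arm(rows="0 0 0 0 0 0 0.03;0 0 0 0 0 0 0.01;0 0 0 0 0 0 0.01;0 0 0 0 0 0 0.01;0 0 0 0 0 0 0.01;0 0 0 0 0 0 0.01;0 0 0 0 0 0 0.01;0 0 0 0 0 0 0.01", squeeze=45)

```text
t: 13.15
eef_pos: [0.5033, -0.2805, 0.0546]
ee_rot: [3.142, 0.0, -0.041]
force: [0.1, 0.2, 2.2]
width: 0.0173
gripper_force: 45.0
```

move_arm(rows="0 0 0 -0.002 0 0 0.01;0 0 0 -0.004 0 0 0.01;0 0 0 -0.005 0 0 0.01;0 0 0 -0.005 0 0 0.01;0 0 0 -0.004 0 0 0.01;0 0 0 -0.003 0 0 0.01;0 0 0 0 0 0 0.01;0 0 0 0 0 0 0.01")

```text
t: 14.15
eef_pos: [0.4815, -0.2797, 0.0546]
ee_rot: [3.141, -0.002, -0.04]
force: [7.1, 0.2, -5.9]
width: 0.0178
gripper_force: 45.0
```

```bash
python3 - <<'E'
from h import *
T=tool();im,d=arm.grab_frame("wrist");np.savez("pics/w6.npz",im=im,T=T,d=d);cv2.imwrite("pics/w6.png",cv2.resize(im[20:230,96:376],(800,600),interpolation=cv2.INTER_CUBIC))
s=arm.get_state();print(s['t'],s['eef_pos'],s['ee_rot'],s['width'],s['gripper_force'],s['force'])
E
```

```text
14.2 [ 0.48153246 -0.27971046  0.05461324] [ 3.14128567e+00 -2.36828477e-03 -4.03298855e-02] 0.01753821542998447 45.001115798950195 [ 6.59481425  0.03645595 -5.51484907]
```

View pics/w6.png

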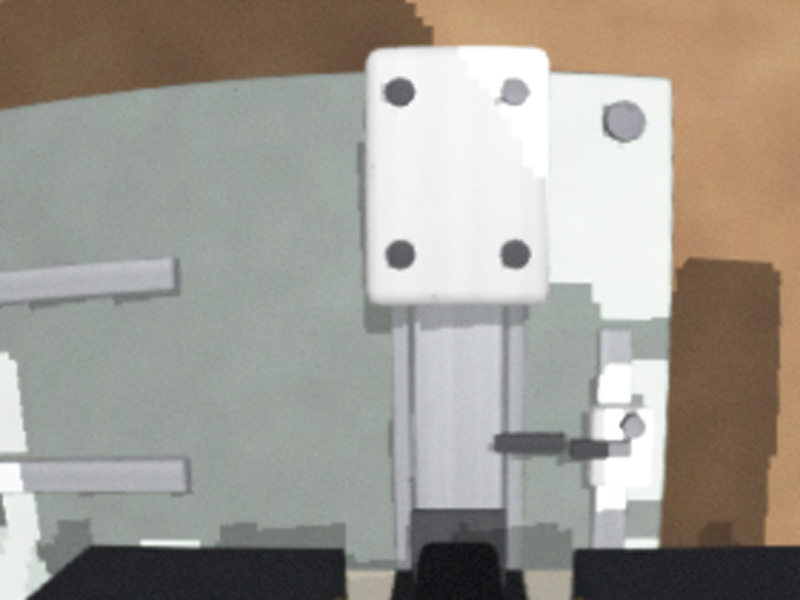

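Slide line (530,443) and mark line (595,449) are now nearly level, about 1.3 mm short, which agrees with the TCP's travel. I'll pull the rest and hold.

move_arm(rows="0 0 0 -0.0012 0 0 0.01;0 0 0 0 0 0 0.01;0 0 0 0 0 0 0.01;0 0 0 0 0 0 0.01;0 0 0 0 0 0 0.01;0 0 0 0 0 0 0.01;0 0 0 0 0 0 0.01;0 0 0 0 0 0 0.01")

```text
t: 15.2
eef_pos: [0.4804, -0.2797, 0.0546]
ee_rot: [3.141, -0.002, -0.04]
force: [6.7, 0.7, -5.8]
width: 0.0176
gripper_force: 45.0
```

```bash
python3 - <<'E'
from h import *
T=tool();im,d=arm.grab_frame("wrist");s=280/800
hsv=cv2.cvtColor(im,cv2.COLOR_BGR2HSV)
def row(u0,u1):
    c0,c1=int(96+u0*s),int(96+u1*s);r0,r1=int(20+415*s),int(20+480*s)
    g=(130-hsv[r0:r1,c0:c1,2].astype(float)).clip(0);g=g.sum(1);return r0+(g*np.arange(r1-r0)).sum()/g.sum()
a,b=row(528,556),row(576,592)
P=onz("wrist",[(96+542*s,a),(96+584*s,b)],.021,T);print(a,b,P)
a=.04;print("dx fixture",(P[0]-P[1])[:2]@[np.cos(a),-np.sin(a)])
# carriage check from the top camera
p,_=arm.grab_frame("top");h=cv2.cvtColor(p,cv2.COLOR_BGR2HSV)
w=((h[...,0]>12)&(h[...,0]<32)&(h[...,1]>120)&(h[...,2]>110)).astype(np.uint8);w[:150]=0;w[215:]=0;w[:,:225]=0;w[:,300:]=0
n,l,st,ce=cv2.connectedComponentsWithStats(w)
print([(st[i,4],onz("top",ce[i],.045)[0]) for i in range(1,n) if st[i,4]>8])
st=arm.get_state();print(st['t'],st['eef_pos'],st['gripper_force'],st['force'])
E
```

```text
174.68502715283165 174.85359408033827 [[ 0.51009477 -0.29863029  0.021     ]
 [ 0.50964321 -0.30807667  0.021     ]]
dx fixture 7.344439913602977e-05
[(np.int32(14), array([ 0.5269025 , -0.14203883,  0.045     ])), (np.int32(10), array([ 0.50831532, -0.09970134,  0.045     ]))]
15.3 [ 0.4804557  -0.27965504  0.05461631] 45.00127851963043 [ 6.40775303  0.12535214 -6.3722124 ]
```

```bash
python3 - <<'E'
from h import *
s=280/800
for n,pts in(("w4",[(604,436),(606,180)]),("w5",[(68,490),(60,340)])):
    T=np.load(f"pics/{n}.npz")['T'];print(n,onz("wrist",[(116+u*s,20+v*s) for u,v in pts],.04,T))
E
```

```text
w4 [[ 0.494875   -0.15835331  0.04      ]
 [ 0.54610097 -0.15935268  0.04      ]]
w5 [[ 0.49573261 -0.16291296  0.04      ]
 [ 0.54677824 -0.16636441  0.04      ]]
```

```bash
python3 - <<'E'
from h import *
s=280/800
for n,u,v in(("w4",546,404),("w5",35,475)):
    f=np.load(f"pics/{n}.npz");T=f['T'];hsv=cv2.cvtColor(f['im'],cv2.COLOR_BGR2HSV)
    q=np.array((116+u*s,20+v*s));m=((hsv[...,1]<60)).astype(np.uint8)
    k,l,st,ce=cv2.connectedComponentsWithStats(m)
    i=l[int(q[1]),int(q[0])]
    if i and st[i,4]<120:q=ce[i]
    c,d=ray("wrist",q,T);zc=(T@arm.camera_model("wrist")['mount'])[:3,2]
    print(n,i,st[i],c+d[0]*f['d'][int(round(q[1])),int(round(q[0]))]/(d[0]@zc),onz("wrist",q,.035,T))
im,d=arm.grab_frame("top");h0=np.load("pics/top.npz")['im']
for n,p in(("init",h0),("now",im)):
    h=cv2.cvtColor(p,cv2.COLOR_BGR2HSV);w=((h[...,0]>12)&(h[...,0]<36)&(h[...,1]>140)&(h[...,2]>90)).astype(np.uint8)
    w[:155]=0;w[185:]=0;w[:,:235]=0;w[:,:]*=1;w[:,285:]=0
    k,l,st,ce=cv2.connectedComponentsWithStats(w);print(n,[(st[i],onz("top",ce[i],.045)[0]) for i in range(1,k) if st[i,4]>5])
    g=((h[...,0]>45)&(h[...,0]<85)&(h[...,1]>120)).astype(np.uint8);g[:150]=0;g[195:]=0;g[:,:225]=0;g[:,290:]=0
    k,l,st,ce=cv2.connectedComponentsWithStats(g);print([(st[i],) for i in range(1,k) if st[i,4]>20])
E
```

```text
w4 20 [303 157   9  10  70] [ 0.50080216 -0.14728307  0.03358819] [[ 0.50104529 -0.14704873  0.035     ]]
w5 21 [126 183   5   6  21] [ 0.50077617 -0.14716633  0.03284725] [[ 0.50127383 -0.14821375  0.035     ]]
init [(array([262, 162,   6,   5,  28], dtype=int32), array([ 0.55549498, -0.17237882,  0.045     ])), (array([245, 169,   6,   6,  28], dtype=int32), array([ 0.53371337, -0.12644551,  0.045     ]))]
[(array([245, 161,   6,   8,  35], dtype=int32),), (array([247, 167,  22,  11, 133], dtype=int32),)]
now [(array([251, 173,   6,   3,   8], dtype=int32), array([ 0.52634935, -0.14223774,  0.045     ])), (array([237, 179,   3,   4,  10], dtype=int32), array([ 0.50831532, -0.09970134,  0.045     ]))]
[(array([243, 172,  16,  14, 130], dtype=int32),)]
```

The board pad sits at (0.5008,-0.1472) both before and after release, so the carriage did not move. The slide is level with the mark and held, so I'll hand in.

```bash
python3 -c "
from station import arm
print(arm.job_done())"
```

```text
the job is handed in; nothing more can be done
None
```

I handed the job in at about 15 s: the round and then the square terminal each stood about 1 mm from under the pointer for over a second, and the gripper still holds the slide level with the index mark (0.1 mm measured); no judging result was shown.

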